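Lock the seed mill's ring with the pin spanner and start the mill

TASK

The seed mill's lock ring is only loosely on. Take the pin spanner from the black mat, set both its pins fully into the two holes of the ring and with it turn the ring clockwise (seen from above) to its stop; then lay the spanner gently back on the mat, pins down, and only after that press the mill's green start key with a fingertip until you feel it firmly resist, without ramming it. Leave the vials and the petri dish alone.

Things in the scene. Friction and masses are not known exactly. Their poses are not given: they have to be found in the camera images.
- mill: Low white bench mill, fixed to the table, 180 x 130 mm, deck 45 mm high; origin under the centre of the housing, z up, front (key panel) towards own -x. 22 mm behind the origin (own +x) a dark chamber, 104 mm across at its foot, carries the steel lock ring: 80 mm across, 58 to 76 mm above the table. Nothing on it is higher.
- lock_ring (a joint): Angle of the lock ring in rad: 0 fully loose, growing as the ring turns clockwise seen from above, 1.05 at its stop (locked). It starts between 0 and 0.35, needs about 0.2 N m to turn and stays where it is left. Locked, its red mark stands over the red dot on the dark chamber.
- ring_top (a point): Centre of the ring's flat top, on its axis; turns with it. z up; own y runs through the two holes, centred 22 mm to either side (44 mm apart): 11 mm wide, 14 mm deep. A red mark lies on own -x, 24 to 36 mm out. Ring yaw = mill yaw + 0.5 - ring angle. The spanner fits either way round; with its yaw equal to the ring's, the handle stays over the mill's front.
- spanner: Loose T-shaped pin spanner, 0.14 to 0.28 kg, lying pins down. Origin midway between the two pins at the level of their tips; z up, handle along own -x. Pins at own y = +22 and -22 mm point down, 8 mm thick, 12 mm long, tapered to 4 mm over the last 4 mm. Steel crossbar 20 x 62 mm, z 12 to 22 mm: its underside comes flush on the ring when the pins are fully in.
- spanner_grip (a point): Good place to grip the orange handle, near the centre of mass: own x = -62 mm, 24 mm above the pin tips. The handle is 14 mm wide (along the spanner's y) with flat upright sides, own x -18 to -122 mm, z 12 to 32 mm.
- spanner_end (a point): Underside of the round orange foot (18 mm across, 32 mm tall) at the handle's end, 122 mm from the origin along own -x, level with the pin tips; pins and foot carry the spanner level.
- tool_mat: Black rubber mat 250 x 140 x 3 mm, fixed to the table; origin under its centre, long side along own x, top at z = 3 mm.
- key_top (a point): Centre of the top of the green round start key, 24 mm across, on the mill's black front panel; 49.5 mm above the table when free. It gives only 1.5 mm: its spring takes 1.5 N at first touch and 6 N at the bottom, where it is rigid; it responds at 4 N or more. It springs back.
- start_key: The green start key as a solid (origin 5 mm below the centre of its top).
- vial_a: Glass seed vial with a black cap, 23 mm across, 60 mm high, standing loose; origin under its centre. Bystander.
- vial_b: Glass seed vial with a blue cap, 23 mm across, 60 mm high, standing loose; origin under its centre. Bystander.
- dish: Closed petri dish, 93 mm across, 14 mm high, loose; origin under its centre. Bystander.
Mind the look-alikes: they are no part of the job. What is meant by the spanner is not purple or turquoise, and is the larger of those in its own colour.

How it is judged:
By the outcome, as a careful person would: the job done as asked, in the order asked, and still so for the second after the job is handed in, with the robot touching nothing.
It also fails if it takes over 67 s, if anything falls off the work surface, if the arm or the gripper's body presses on something with over 40 N, if the wrist force passes 120 N, or if a joint passes its speed limit or range.

ROBOT

A 7-joint arm with a two-finger parallel gripper is mounted at the origin on a cart in front of the work surface, level with it; the furniture and walls round the work are solid. World frame = base frame: x ahead of the robot, y to its left, z up, the work surface at z = 0. Lengths are in m, angles in rad, forces in N, time in s.
With the tool pointing down it reaches from about 0.425 to 0.925 m from the base axis. Payload 6.8 kg.
Tool frame: the origin (TCP) lies on the centre line of the jaws, within the pads' length; the fingertips stand 19 mm ahead of it and the grasp point (between the pads) is the TCP; z points along the fingers, y is the line along which they close (so a half turn about z gives the same grasp; the last joint's range is limited). The gripper opens to 85 mm and grips with 20 to 120 N. Pads are 22 mm wide; open, the fingers measure 114 mm over their backs; the gripper's body (76 mm by 85 mm) begins 54 mm behind the grasp point. The pads swing forward as they close: fully open they stand 13 mm farther back than shut.
Start: joints at [-1.242, 0.477, 0.022, 1.555, -0.011, 1.109, -0.083], TCP at [0.286, 0.612, 0.25] pointing down, gripper open.
Joint ranges: [-2.96, 2.96], [-0.34, 2.1], [-1.41, 1.46], [0.24, 2.44], [-1.37, 4.51], [0.17, 1.92], [-2.96, 2.96]. Speed limits (rad/s): [2.39, 2.39, 3.14, 3.14, 3.14, 3.14, 3.14].

INTERFACE

Orientations are given as a rotation vector (axis times angle).
In Python, from bench import r gives the robot as it stands. The module is installed in compiled form; this text tells all that it offers.
- The arm moves only by the tool arm_command, never from a script. Its argument "rows" is a list of rows, each an object of numbers: "fingers": the opening, from -1 (shut) to 1 (fully open); "x", "y", "z": the shift along the tool's x, y, z in m; "ax", "ay", "az": the turn, a rotation vector about the tool's x, y, z in degrees. In form: [{"fingers": .., "x": .., "y": .., "z": .., "ax": .., "ay": .., "az": ..}, ...]. A call has 1 to 10 rows; each row shifts and turns the commanded pose from where the row before left it, along the tool's axes as they then stand; what a row does not reach is not made up. A row lasts 1/12 s, in which the tool goes at most 41.7 mm and 7.16 degrees, less where a joint would pass 70% of its speed; a pose out of reach is approached as far as the arm can. A call is refused whole if a number of a shift passes 0.0417 or a number of a turn 7.16, either way. A call with a gripper value outside its range is refused whole. The fingers move at their own pace and stop on an object; "grip_force" is the grip in N (left out, the last holds). Time passes only in rows, so rows that do not move let the fingers close. It gives the time, the measured TCP pose, the force, the opening and the grip force at its end, in the units of the state.
- r.get_obs(): the state, without advancing time (a new reading comes with each control period).
- r.grab_frame(name): name is "scene" or "top"; returns a dict with "frame" (400x640x3 uint8, red, green, blue), "depth" (400x640 float32, m along the optical axis (not along the pixel's ray), 0 where there is no reading), "K" (3x3 intrinsics, pixels), "world_from_camera" (4x4, takes a point from camera to world coordinates). Camera axes: x right, y down, z forward; pixel columns grow to the right and rows downward; lengths in m; the calibration is good to about 2 mm. A picture is of the moment at which its call begins.
- r.hand_in(): hands the job in; it is judged then, once.
The state is a dict: "clock": time; "joints": joint angles; "qvel": joint speeds; "tau": joint torques, N m; "tcp_pos": TCP position; "orientation": TCP orientation; "contact_force": force on the tool from outside, world axes, zero at the start; "moment": the same for the moment, N m; "grip_width": finger opening in m; "gripper_force": force on a finger pad.
Only numpy, scipy, OpenCV 4.12 (cv2) and the standard library are available. Lean on these libraries where they do the work, as an engineer would, in place of code of your own. Each camera call takes 0.05 s, during which the arm holds its last target. There are 200 camera calls.

## Working session

There is one attempt and no reset: what is moved stays moved. The work goes in short steps, Python scripts to look and compute and a tool call to move; the robot and the scene stay as the last step left them, time stands still between calls to the robot, and variables do not carry over. Pictures are saved under pics/ and viewed, at most 10 in all, crops included, and the job is handed in when it is done.

Besides the shell and the picture viewer there is one more tool, called after "Emit:" as a command line: name --argument value ..., lists and objects as JSON in quotes. arm_command: Moves the arm, as the interface text tells. Its arguments: {"type":"object","properties":{"rows":{"type":"array"},"grip_force":{"type":"number"}},"required":["rows"]}

```bash
mkdir -p pics && cat > h.py <<'E'
import numpy as np, cv2
from bench import r
def grab(n):
    f=r.grab_frame(n); np.savez('%s.npz'%n,**f); return f
def load(n): return dict(np.load('%s.npz'%n))
def ray(f,u,v,z):
    K,T=f['K'],f['world_from_camera']
    d=T[:3,:3]@np.array([(u-K[0,2])/K[0,0],(v-K[1,2])/K[1,1],1.]);o=T[:3,3]
    return o+d*(z-o[2])/d[2]
def pts(f):
    K,T=f['K'],f['world_from_camera'];v,u=np.mgrid[:400,:640];d=f['depth']
    p=np.stack([(u-K[0,2])/K[0,0]*d,(v-K[1,2])/K[1,1]*d,d],-1)
    return p@T[:3,:3].T+T[:3,3]
E
python3 - <<'E'
from h import *
for n in('top','scene'):
    f=grab(n);cv2.imwrite('pics/%s0.png'%n,f['frame'][:,:,::-1]);print(n,f['world_from_camera'].round(3).tolist(),f['K'].round(1).tolist())
o=r.get_obs();print({k:np.round(v,4).tolist() for k,v in o.items()})
E
```

```text
top [[-0.03, -0.992, 0.12, 0.458], [-0.999, 0.033, 0.02, -0.039], [-0.024, -0.119, -0.993, 1.313], [0.0, 0.0, 0.0, 1.0]] [[470.2, 0.0, 318.2], [0.0, 470.2, 201.6], [0.0, 0.0, 1.0]]
scene [[0.713, -0.317, 0.625, -0.169], [-0.7, -0.348, 0.623, -0.778], [0.02, -0.882, -0.47, 0.672], [0.0, 0.0, 0.0, 1.0]] [[452.1, 0.0, 319.7], [0.0, 452.1, 201.1], [0.0, 0.0, 1.0]]
{'clock': 0.1, 'joints': [-1.2421, 0.4777, 0.0224, 1.5563, -0.0115, 1.1094, -0.0831], 'qvel': [-0.0005, -0.0015, 0.0012, -0.003, 0.0011, 0.0016, -0.0008], 'tau': [0.005, -59.7762, 1.6141, -28.1959, 0.0129, 0.0049, 0.0], 'tcp_pos': [0.2854, 0.6112, 0.2494], 'orientation': [-0.6807, -3.0667, 0.0026], 'contact_force': [0.3015, 0.0796, 0.4389], 'moment': [-0.0099, -0.0477, -0.0148], 'gripper_force': 0.0, 'grip_width': 0.0852}
```

View pics/top0.png

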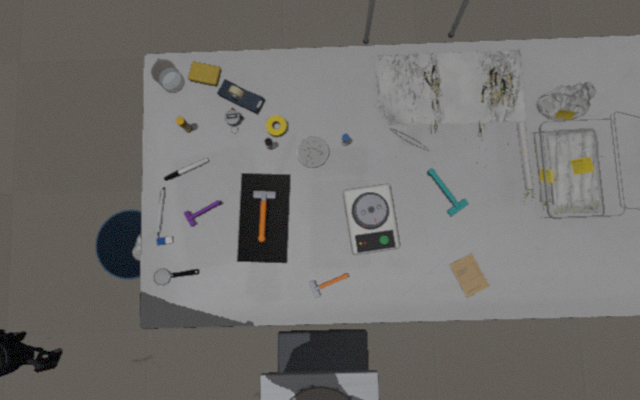

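View pics/scene0.png

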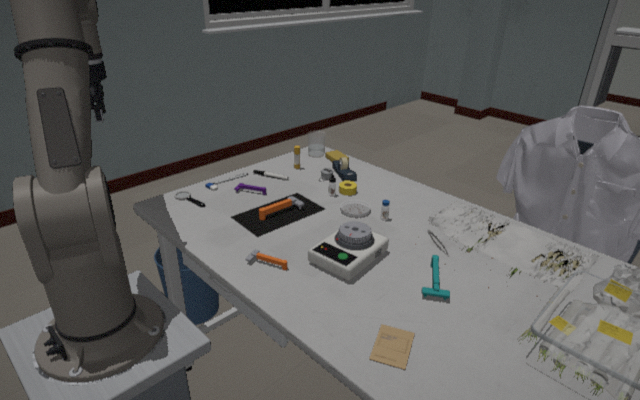

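The top view shows the orange T on the black mat at (263,215), a smaller orange T at (330,285), a purple one at (203,212) and a turquoise one at (448,192). The one on the mat is orange and the larger of the two orange ones, so it is the spanner meant. The mill is at (372,218), its ring at (371,210) and its green key at (384,240). The scene view shows the same layout.

```bash
cat > meas.py <<'E'
from h import *
f=load('top');im=f['frame'];hsv=cv2.cvtColor(im,cv2.COLOR_RGB2HSV);P=pts(f)
def blobs(m,name,z,amin=6):
    n,l,s,c=cv2.connectedComponentsWithStats(m.astype(np.uint8))
    for i in range(1,n):
        if s[i,4]>=amin:
            print(name,c[i].round(1),'area',s[i,4],'bbox',s[i,:4],'w',ray(f,*c[i],z).round(4)[:2],'dz',np.median(P[l==i][:,2]).round(4))
H,S,V=[hsv[...,i].astype(int) for i in range(3)]
roi=np.zeros(H.shape,bool);roi[140:320,200:420]=1
org=roi&(H>=5)&(H<=18)&(S>150)&(V>80);blobs(org,'orange',.035,30)
grn=roi&(H>45)&(H<85)&(S>120);blobs(grn,'green',.0495)
red=roi&((H<5)|(H>174))&(S>90)&(V>50);blobs(red,'red',.076,2)
# mat
mat=(P[...,2]<.012)&(V<45)&roi;mat[:,300:]=0
c=max(cv2.findContours(mat.astype(np.uint8),0,2)[0],key=cv2.contourArea)
R=cv2.minAreaRect(np.array([ray(f,*p[0],.003)[:2]*1000 for p in c],np.float32));print('mat',R)
# orange handle axis
c=max(cv2.findContours(org.astype(np.uint8),0,2)[0],key=cv2.contourArea)
R=cv2.minAreaRect(np.array([ray(f,*p[0],.035)[:2]*1000 for p in c],np.float32));print('handle',R)
# mill deck
m=roi&(P[...,2]>.035)&(P[...,2]<.085);m[:,:335]=0
c=max(cv2.findContours(m.astype(np.uint8),0,2)[0],key=cv2.contourArea)
R=cv2.minAreaRect(np.array([ray(f,*p[0],.045)[:2]*1000 for p in c],np.float32));print('mill',R)
a=cv2.resize(im[165:275,230:300],None,fx=5,fy=5,interpolation=2);b=cv2.resize(im[175:265,335:407],None,fx=6,fy=6,interpolation=2)
b=np.pad(b,((0,10),(0,0),(0,0)));cv2.imwrite('pics/crop0.png',np.hstack([a,b])[:,:,::-1])
E
python3 meas.py
```

```text
orange [262.  221.3] area 258 bbox [258 201   9  41] w [0.563  0.1425] dz 0.0329
orange [333.6 280.3] area 76 bbox [320 274  28  14] w [ 0.3982 -0.0475] dz 0.023
green [383.6 239.5] area 46 bbox [380 236   8   8] w [ 0.5027 -0.1846] dz 0.0479
red [363.2 226.2] area 4 bbox [362 226   3   2] w [ 0.538  -0.1298] dz 0.0537
red [364.3 242.1] area 9 bbox [363 241   4   3] w [ 0.4965 -0.1309] dz 0.0445
mat ((577.198486328125, 142.65225219726562), (132.52096557617188, 243.75584411621094), 86.50907897949219)
handle ((564.0087890625, 142.47146606445312), (19.267858505249023, 109.66694641113281), 87.36481475830078)
mill ((560.0704345703125, -153.91351318359375), (178.51312255859375, 129.66717529296875), 6.592766761779785)
```

View pics/crop0.png

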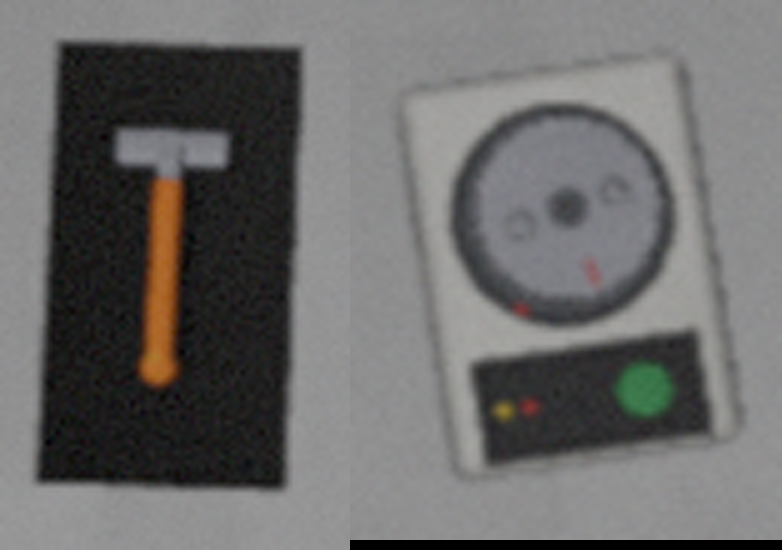

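The crop confirms it: the mat spanner has a steel crossbar with its centre at crop (172,148) and an orange handle ending at (157,370). The mill ring's holes are at (520,225) and (614,192), its red mark at (592,272), the red dot at (522,310) and the green key at (645,389).

```bash
cat >> h.py <<'E'
from scipy.spatial.transform import Rotation as Ro
def tool():
    o=r.get_obs();R=Ro.from_rotvec(o['orientation']).as_matrix();return o,np.array(o['tcp_pos']),R
def delta(tgt,yaw):
    """shift in present tool axes; turn about tool z so that tool y lies at yaw+90deg"""
    o,p,R=tool();d=R.T@(np.array(tgt)-p)
    Rd=np.array([[-np.cos(yaw),-np.sin(yaw),0],[-np.sin(yaw),np.cos(yaw),0],[0,0,-1.]])
    rv=np.degrees(Ro.from_matrix(R.T@Rd).as_rotvec())
    print('clock',round(o['clock'],2),'pos',p.round(4),'shift mm',(d*1000).round(1),'turn',rv.round(2),'F',np.round(o['contact_force'],1),'M',np.round(o['moment'],2),'w',round(o['grip_width'],4))
E
python3 - <<'E'
from h import *
f=load('top')
cx=lambda a,b,u0,v0,s:(u0+(a+.5)/s-.5,v0+(b+.5)/s-.5)
bar=ray(f,*cx(172,148,230,165,5),.025);end=ray(f,*cx(157,368,230,165,5),.035)
y=np.radians(-2.64);print('bar',bar.round(4),'foot',end.round(4),'origin via handle',(np.array([.564,.1425])+.0745*np.array([np.cos(y),np.sin(y)])).round(4),'len',np.linalg.norm((bar-end)[:2]),'yaw',np.degrees(np.arctan2(*(bar-end)[[1,0]])))
h1=ray(f,*cx(170,225,335,175,6),.076);h2=ray(f,*cx(264,192,335,175,6),.076);mk=ray(f,*cx(242,272,335,175,6),.076)
d=h1-h2;c=(h1+h2)/2;print('holes',h1.round(4),h2.round(4),'c',c.round(4),'dist',np.linalg.norm(d),'yaw',np.arctan2(-d[0],d[1]),'mark',mk.round(4),np.linalg.norm(mk-c),'yawmk',np.arctan2(*(c-mk)[[1,0]]))
# ring circle from depth
P=pts(f);m=(P[...,2]>.068)&(P[...,2]<.085);m[:,:335]=0;m[:,410:]=0;m[:170]=0;m[260:]=0
k=max(cv2.findContours(m.astype(np.uint8),0,2)[0],key=cv2.contourArea)
e=cv2.fitEllipse(np.array([ray(f,*p[0],.076)[:2]*1000 for p in k],np.float32));print('ring',e,np.median(P[m][:,2]))
y=np.radians(6.59);print('ring via mill',.5601+.022*np.cos(y),-.1539+.022*np.sin(y))
delta([bar[0]-.062,bar[1]+.0028,.25],np.radians(-2.6))
E
```

```text
bar [0.6388 0.1371 0.025 ] foot [0.517  0.1459 0.035 ] origin via handle [0.6384 0.1391] len 0.1222066039512453 yaw -4.114320820722569
holes [ 0.5754 -0.1305  0.076 ] [ 0.5886 -0.1723  0.076 ] c [ 0.582  -0.1514  0.076 ] dist 0.043864796163007445 yaw 0.3063618787309134 mark [ 0.5537 -0.1611  0.076 ] 0.02992236792699562 yawmk 0.33042713060621637
ring ((582.1603393554688, -151.8570556640625), (79.4731216430664, 80.05912780761719), 165.1143341064453) 0.07483847631607476
ring via mill 0.5819546418373239 -0.15137519700525168
clock 0.1 pos [0.2854 0.6112 0.2494] shift mm [-463.5 -303.7    0. ] turn [-1.000e-01 -1.000e-02 -2.243e+01] F [0.3 0.1 0.4] M [-0.01 -0.05 -0.01] w 0.0852
```

Emit:
arm_command --rows '[{"fingers": 1, "x": -0.02, "y": -0.013}, {"fingers": 1, "x": -0.037, "y": -0.0243}, {"fingers": 1, "x": -0.037, "y": -0.0243}, {"fingers": 1, "x": -0.037, "y": -0.0243}, {"fingers": 1, "x": -0.037, "y": -0.0243}, {"fingers": 1, "x": -0.037, "y": -0.0243}, {"fingers": 1, "x": -0.037, "y": -0.0243}, {"fingers": 1, "x": -0.037, "y": -0.0243}, {"fingers": 1, "x": -0.037, "y": -0.0243}, {"fingers": 1, "x": -0.037, "y": -0.0243}]'

```text
validation failed for argument at $.ro...
```

Emit:
arm_command --rows '[{"fingers": 1, "x": -0.037, "y": -0.0243}, {"fingers": 1, "x": -0.037, "y": -0.0243}, {"fingers": 1, "x": -0.036, "y": -0.0234}, {"fingers": 1, "az": -5.4, "z": 0.03}, {"fingers": 1, "az": -5.4, "z": 0.03}, {"fingers": 1, "az": -5.4, "z": 0.03}, {"fingers": 1, "az": -5.4, "z": 0.03}, {"fingers": 1}, {"fingers": 1}]'

```text
validation failed for argument at $.ro...
```

```bash
python3 -c "
from h import *
delta([.5767,.1415,.027],np.radians(-3.4));grab('scene')"
```

```text
clock 0.1 pos [0.2854 0.6112 0.2494] shift mm [-462.6 -301.9  223. ] turn [-1.000e-01 -1.000e-02 -2.163e+01] F [0.3 0.1 0.4] M [-0.01 -0.05 -0.01] w 0.0852
```

Nothing moved; the rows probably need all seven keys.

Emit:
arm_command --rows '[{"fingers": 1, "x": -0.02, "y": -0.013, "z": 0, "ax": 0, "ay": 0, "az": 0}, {"fingers": 1, "x": -0.034, "y": -0.0222, "z": 0, "ax": 0, "ay": 0, "az": 0}, {"fingers": 1, "x": -0.034, "y": -0.0222, "z": 0, "ax": 0, "ay": 0, "az": 0}, {"fingers": 1, "x": -0.034, "y": -0.0222, "z": 0, "ax": 0, "ay": 0, "az": 0}, {"fingers": 1, "x": -0.034, "y": -0.0222, "z": 0, "ax": 0, "ay": 0, "az": 0}, {"fingers": 1, "x": -0.034, "y": -0.0222, "z": 0, "ax": 0, "ay": 0, "az": 0}, {"fingers": 1, "x": -0.034, "y": -0.0222, "z": 0, "ax": 0, "ay": 0, "az": 0}, {"fingers": 1, "x": -0.034, "y": -0.0222, "z": 0, "ax": 0, "ay": 0, "az": 0}, {"fingers": 1, "x": -0.034, "y": -0.0222, "z": 0, "ax": 0, "ay": 0, "az": 0}, {"fingers": 1, "x": -0.034, "y": -0.0222, "z": 0, "ax": 0, "ay": 0, "az": 0}]'

```text
clock: 0.98
tcp_pos: [0.4915, 0.279, 0.2503]
orientation: [-0.681, -3.067, 0.0]
contact_force: [-0.0, 0.3, 0.9]
grip_width: 0.0857
gripper_force: 0.0
```

Emit:
arm_command --rows '[{"fingers": 1, "x": -0.034, "y": -0.0222, "z": 0, "ax": 0, "ay": 0, "az": 0}, {"fingers": 1, "x": -0.034, "y": -0.0222, "z": 0, "ax": 0, "ay": 0, "az": 0}, {"fingers": 1, "x": -0.034, "y": -0.0222, "z": 0, "ax": 0, "ay": 0, "az": 0}, {"fingers": 1, "x": -0.034, "y": -0.0222, "z": 0, "ax": 0, "ay": 0, "az": 0}, {"fingers": 1, "x": 0, "y": 0, "z": 0.03, "ax": 0, "ay": 0, "az": -5.4}, {"fingers": 1, "x": 0, "y": 0, "z": 0.03, "ax": 0, "ay": 0, "az": -5.4}, {"fingers": 1, "x": 0, "y": 0, "z": 0.03, "ax": 0, "ay": 0, "az": -5.4}, {"fingers": 1, "x": 0, "y": 0, "z": 0.03, "ax": 0, "ay": 0, "az": -5.4}, {"fingers": 1, "x": 0, "y": 0, "z": 0.02, "ax": 0, "ay": 0, "az": 0}, {"fingers": 1, "x": 0, "y": 0, "z": 0, "ax": 0, "ay": 0, "az": 0}]'

```text
clock: 1.82
tcp_pos: [0.5733, 0.1419, 0.1057]
orientation: [-0.094, -3.132, 0.004]
contact_force: [-0.6, 0.3, 0.3]
grip_width: 0.0859
gripper_force: 0.0
```

```bash
python3 -c "
from h import *
delta([.5767,.1415,.027],np.radians(-3.4))"
```

```text
clock 1.82 pos [0.5733 0.1419 0.1057] shift mm [-4.   0.  78.7] turn [-0.18 -0.45 -0.02] F [-0.6  0.3  0.3] M [-0.01  0.09 -0.01] w 0.0859
```

Emit:
arm_command --rows '[{"fingers": 1, "x": -0.004, "y": 0, "z": 0.025, "ax": 0, "ay": -0.4, "az": 0}, {"fingers": 1, "x": 0, "y": 0, "z": 0.025, "ax": 0, "ay": 0, "az": 0}, {"fingers": 1, "x": 0, "y": 0, "z": 0.018, "ax": 0, "ay": 0, "az": 0}, {"fingers": 1, "x": 0, "y": 0, "z": 0.01, "ax": 0, "ay": 0, "az": 0}, {"fingers": 1, "x": 0, "y": 0, "z": 0, "ax": 0, "ay": 0, "az": 0}, {"fingers": 1, "x": 0, "y": 0, "z": 0, "ax": 0, "ay": 0, "az": 0}]'

```text
clock: 2.32
tcp_pos: [0.5815, 0.1428, 0.0331]
orientation: [0.094, 3.133, -0.0]
contact_force: [0.0, -0.9, 0.5]
grip_width: 0.0853
gripper_force: 0.0
```

```bash
python3 -c "
from h import *
delta([.5767,.1415,.027],np.radians(-3.4))"
```

```text
clock 2.32 pos [0.5815 0.1428 0.0331] shift mm [ 4.7 -1.6  6.1] turn [ 0.01  0.43 -0.04] F [ 0.  -0.9  0.5] M [-0.01  0.02  0.02] w 0.0853
```

Emit:
arm_command --rows '[{"fingers": 1, "x": 0.005, "y": -0.001, "z": 0.006, "ax": 0, "ay": 0.4, "az": 0}, {"fingers": 1, "x": 0, "y": 0, "z": 0, "ax": 0, "ay": 0, "az": 0}, {"fingers": 1, "x": 0, "y": 0, "z": 0, "ax": 0, "ay": 0, "az": 0}]'

```text
clock: 2.57
tcp_pos: [0.576, 0.142, 0.0269]
orientation: [0.094, 3.14, 0.0]
contact_force: [1.2, -0.6, 0.5]
grip_width: 0.0854
gripper_force: 0.0
```

```bash
python3 -c "
from h import *
delta([.5767,.1415,.027],np.radians(-3.4));grab('scene');delta([.5767,.1415,.027],np.radians(-3.4))"
```

```text
clock 2.57 pos [0.576  0.142  0.0269] shift mm [-0.7 -0.4 -0.1] turn [ 0.02  0.03 -0.03] F [ 1.2 -0.6  0.5] M [ 0.02 -0.01  0.01] w 0.0854
clock 2.62 pos [0.5762 0.142  0.027 ] shift mm [-0.5 -0.5 -0. ] turn [ 0.02  0.05 -0.03] F [0.2 0.5 0.5] M [-0.    0.01 -0.03] w 0.0856
```

Good. Close on the handle.

Emit:
arm_command --rows '[{"fingers": -1, "x": 0, "y": 0, "z": 0, "ax": 0, "ay": 0, "az": 0}, {"fingers": -1, "x": 0, "y": 0, "z": 0, "ax": 0, "ay": 0, "az": 0}, {"fingers": -1, "x": 0, "y": 0, "z": 0, "ax": 0, "ay": 0, "az": 0}, {"fingers": -1, "x": 0, "y": 0, "z": 0, "ax": 0, "ay": 0, "az": 0}, {"fingers": -1, "x": 0, "y": 0, "z": 0, "ax": 0, "ay": 0, "az": 0}, {"fingers": -1, "x": 0, "y": 0, "z": 0, "ax": 0, "ay": 0, "az": 0}, {"fingers": -1, "x": 0, "y": 0, "z": 0, "ax": 0, "ay": 0, "az": 0}, {"fingers": -1, "x": 0, "y": 0, "z": 0, "ax": 0, "ay": 0, "az": 0}, {"fingers": -1, "x": 0, "y": 0, "z": 0, "ax": 0, "ay": 0, "az": 0}, {"fingers": -1, "x": 0, "y": 0, "z": 0, "ax": 0, "ay": 0, "az": 0}]' --grip_force 80

```text
clock: 3.45
tcp_pos: [0.576, 0.1419, 0.0265]
orientation: [0.094, 3.14, 0.0]
contact_force: [-0.9, -0.3, 3.5]
grip_width: 0.013
gripper_force: 78.1
```

Emit:
arm_command --rows '[{"fingers": -1, "x": 0, "y": 0, "z": -0.01, "ax": 0, "ay": 0, "az": 0}, {"fingers": -1, "x": 0, "y": 0, "z": -0.025, "ax": 0, "ay": 0, "az": 0}, {"fingers": -1, "x": 0, "y": 0, "z": -0.035, "ax": 0, "ay": 0, "az": 0}, {"fingers": -1, "x": 0, "y": 0, "z": -0.035, "ax": 0, "ay": 0, "az": 0}, {"fingers": -1, "x": 0, "y": 0, "z": 0, "ax": 0, "ay": 0, "az": 0}, {"fingers": -1, "x": 0, "y": 0, "z": 0, "ax": 0, "ay": 0, "az": 0}]'

```text
clock: 3.95
tcp_pos: [0.5772, 0.1424, 0.1336]
orientation: [0.094, 3.136, 0.003]
contact_force: [-0.4, 0.0, -3.0]
grip_width: 0.013
gripper_force: 78.3
```

```bash
python3 -c "
from h import *
c=np.array([.582,-.1515]);y=.315
delta([*(c-.062*np.array([np.cos(y),np.sin(y)])),.13],y)"
```

```text
clock 3.95 pos [0.5772 0.1424 0.1336] shift mm [  35.3 -315.8    2.9] turn [  0.06   0.25 -21.48] F [-0.4  0.  -3. ] M [-0.02  0.05  0.  ] w 0.013
```

Emit:
arm_command --rows '[{"fingers": -1, "x": 0.002, "y": -0.018, "z": 0, "ax": 0, "ay": 0, "az": 0}, {"fingers": -1, "x": 0.004, "y": -0.034, "z": 0, "ax": 0, "ay": 0, "az": 0}, {"fingers": -1, "x": 0.004, "y": -0.036, "z": 0, "ax": 0, "ay": 0, "az": 0}, {"fingers": -1, "x": 0.004, "y": -0.036, "z": 0, "ax": 0, "ay": 0, "az": 0}, {"fingers": -1, "x": 0.004, "y": -0.036, "z": 0, "ax": 0, "ay": 0, "az": 0}, {"fingers": -1, "x": 0.004, "y": -0.036, "z": 0, "ax": 0, "ay": 0, "az": 0}, {"fingers": -1, "x": 0.004, "y": -0.036, "z": 0, "ax": 0, "ay": 0, "az": 0}, {"fingers": -1, "x": 0.004, "y": -0.036, "z": 0, "ax": 0, "ay": 0, "az": 0}, {"fingers": -1, "x": 0.004, "y": -0.032, "z": 0, "ax": 0, "ay": 0, "az": 0}, {"fingers": -1, "x": 0.001, "y": -0.016, "z": 0, "ax": 0, "ay": 0, "az": 0}]'

```text
clock: 4.78
tcp_pos: [0.5189, -0.1763, 0.1297]
orientation: [-0.102, -3.136, 0.003]
contact_force: [0.5, -0.5, -2.5]
grip_width: 0.0126
gripper_force: 78.3
```

Emit:
arm_command --rows '[{"fingers": -1, "x": 0, "y": 0, "z": 0, "ax": 0, "ay": 0, "az": -4.3}, {"fingers": -1, "x": 0, "y": 0, "z": 0, "ax": 0, "ay": 0, "az": -4.3}, {"fingers": -1, "x": 0, "y": 0, "z": 0, "ax": 0, "ay": 0, "az": -4.3}, {"fingers": -1, "x": 0, "y": 0, "z": 0, "ax": 0, "ay": 0, "az": -4.3}, {"fingers": -1, "x": 0, "y": 0, "z": 0, "ax": 0, "ay": 0, "az": -4.3}, {"fingers": -1, "x": 0, "y": 0, "z": 0, "ax": 0, "ay": 0, "az": 0}, {"fingers": -1, "x": 0, "y": 0, "z": 0, "ax": 0, "ay": 0, "az": 0}, {"fingers": -1, "x": 0, "y": 0, "z": 0, "ax": 0, "ay": 0, "az": 0}]'

```text
clock: 5.45
tcp_pos: [0.5214, -0.1712, 0.1304]
orientation: [0.49, -3.102, -0.001]
contact_force: [0.5, -0.1, -2.3]
grip_width: 0.0127
gripper_force: 78.2
```

```bash
python3 -c "
from h import *
c=np.array([.582,-.1515]);y=.315
delta([*(c-.062*np.array([np.cos(y),np.sin(y)])),.13],y)
a=grab('top')['frame'];b=grab('scene')['frame']
a=cv2.resize(a[165:275,330:420],None,fx=5,fy=5,interpolation=2);b=cv2.resize(b[185:295,290:400],None,fx=5,fy=5,interpolation=2)
cv2.imwrite('pics/over.png',cv2.resize(np.hstack([a,b]),None,fx=.8,fy=.8)[:,:,::-1])"
```

```text
clock 5.45 pos [ 0.5214 -0.1712  0.1304] shift mm [-1.7 -0.   0.4] turn [ 0.05 -0.09 -0.1 ] F [ 0.5 -0.1 -2.3] M [ 0.02  0.01 -0.01] w 0.0127
```

View pics/over.png

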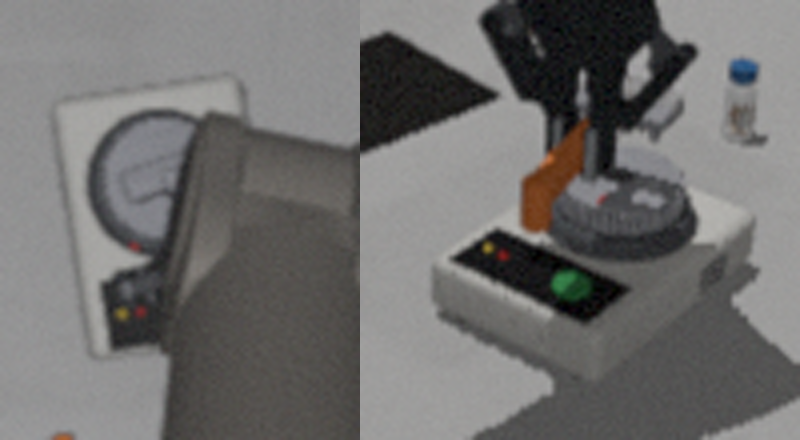

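The arm hides the right half in the top view. The crossbar's left end shows at about (120,190), over the ring. In the scene view the spanner is held level with its pins over the ring. I'll check the crossbar's pose by depth.

```bash
python3 -c "
from h import *
f=load('top');P=pts(f);m=(P[...,2]>.112)&(P[...,2]<.145);m[:,:340]=0;m[:,400:]=0;m[:180]=0;m[225:]=0
n,l,s,c=cv2.connectedComponentsWithStats(m.astype(np.uint8));i=1+s[1:,4].argmax();m=l==i;print(s[i],'z',np.median(P[m][:,2]))
T=np.array([.5214,-.1712]);y=.315+np.radians(.1)
ex=np.array([np.cos(y),np.sin(y)]);ey=np.array([-ex[1],ex[0]])
v,u=np.nonzero(m);w=np.array([ray(f,a,b,.128)[:2] for a,b in zip(u,v)])-T
L=np.stack([w@ex,w@ey],1)*1000
for k in range(-10,36,4):
    q=L[(L[:,1]>=k)&(L[:,1]<k+4)]
    if len(q):print(k,len(q),q[:,0].min().round(1),q[:,0].max().round(1),'mid',q[:,0].mean().round(1))
print('ymax',L[:,1].max())
print(cv2.minAreaRect(((L)).astype(np.float32)))
"
```

```text
[360 203  16  12 117] z 0.12762233237306853
-10 5 66.9 72.6 mid 70.1
-6 7 60.7 71.0 mid 66.1
-2 11 56.8 72.8 mid 65.5
2 13 52.0 71.3 mid 61.3
6 15 50.5 73.0 mid 62.8
10 11 54.6 71.5 mid 63.1
14 14 54.0 73.2 mid 63.8
18 11 54.8 71.7 mid 63.3
22 14 54.2 73.4 mid 64.1
26 11 55.0 71.9 mid 63.5
30 5 56.8 70.4 mid 62.7
ymax 31.525806297950627
((61.84095764160156, 11.051528930664062), (40.962013244628906, 22.39931297302246), 88.50536346435547)
```

Emit:
arm_command --rows '[{"fingers": -1, "x": -0.0005, "y": -0.0004, "z": 0.013, "ax": 0, "ay": 0, "az": 0}, {"fingers": -1, "x": 0, "y": 0, "z": 0.013, "ax": 0, "ay": 0, "az": 0}, {"fingers": -1, "x": 0, "y": 0, "z": 0.002, "ax": 0, "ay": 0, "az": 0}, {"fingers": -1, "x": 0, "y": 0, "z": 0.002, "ax": 0, "ay": 0, "az": 0}, {"fingers": -1, "x": 0, "y": 0, "z": 0.002, "ax": 0, "ay": 0, "az": 0}, {"fingers": -1, "x": 0, "y": 0, "z": 0.001, "ax": 0, "ay": 0, "az": 0}, {"fingers": -1, "x": 0, "y": 0, "z": 0.001, "ax": 0, "ay": 0, "az": 0}, {"fingers": -1, "x": 0, "y": 0, "z": 0, "ax": 0, "ay": 0, "az": 0}]'

```text
clock: 6.22
tcp_pos: [0.5229, -0.1717, 0.0975]
orientation: [-0.493, 3.102, -0.0]
contact_force: [-0.4, -0.6, -1.7]
grip_width: 0.0125
gripper_force: 78.2
```

```bash
cat > st.py <<'E'
from h import *
c=np.array([.582,-.1515]);y=.315
delta([*(c-.0634*np.array([np.cos(y),np.sin(y)])),.088],y)
E
python3 st.py
```

```text
clock 6.22 pos [ 0.5229 -0.1717  0.0975] shift mm [0.9 0.9 9.5] turn [-0.01  0.02  0.02] F [-0.4 -0.6 -1.7] M [0.08 0.01 0.04] w 0.0125
```

Emit:
arm_command --rows '[{"fingers": -1, "x": 0.0005, "y": 0.0004, "z": 0.001, "ax": 0, "ay": 0, "az": 0}, {"fingers": -1, "x": 0, "y": 0, "z": 0.001, "ax": 0, "ay": 0, "az": 0}, {"fingers": -1, "x": 0, "y": 0, "z": 0.001, "ax": 0, "ay": 0, "az": 0}, {"fingers": -1, "x": 0, "y": 0, "z": 0.001, "ax": 0, "ay": 0, "az": 0}, {"fingers": -1, "x": 0, "y": 0, "z": 0, "ax": 0, "ay": 0, "az": 0}, {"fingers": -1, "x": 0, "y": 0, "z": 0, "ax": 0, "ay": 0, "az": 0}]'

```text
clock: 6.72
tcp_pos: [0.522, -0.1714, 0.0932]
orientation: [0.493, -3.102, -0.0]
contact_force: [0.4, 0.7, -2.4]
grip_width: 0.0127
gripper_force: 78.2
```

```bash
python3 st.py
```

```text
clock 6.72 pos [ 0.522  -0.1714  0.0932] shift mm [0.2 0.3 5.2] turn [ 0.01 -0.01  0.02] F [ 0.4  0.7 -2.4] M [-0.05  0.01 -0.01] w 0.0127
```

Emit:
arm_command --rows '[{"fingers": -1, "x": 0, "y": 0, "z": 0.0015, "ax": 0, "ay": 0, "az": 0}, {"fingers": -1, "x": 0, "y": 0, "z": 0.0015, "ax": 0, "ay": 0, "az": 0}, {"fingers": -1, "x": 0, "y": 0, "z": 0.001, "ax": 0, "ay": 0, "az": 0}, {"fingers": -1, "x": 0, "y": 0, "z": 0.001, "ax": 0, "ay": 0, "az": 0}, {"fingers": -1, "x": 0, "y": 0, "z": 0.0005, "ax": 0, "ay": 0, "az": 0}, {"fingers": -1, "x": 0, "y": 0, "z": 0, "ax": 0, "ay": 0, "az": 0}, {"fingers": -1, "x": 0, "y": 0, "z": 0, "ax": 0, "ay": 0, "az": 0}]'

```text
clock: 7.3
tcp_pos: [0.5221, -0.1714, 0.0877]
orientation: [0.493, -3.103, -0.0]
contact_force: [0.1, 0.5, -2.5]
grip_width: 0.0128
gripper_force: 78.2
```

```bash
python3 st.py
```

```text
clock 7.3 pos [ 0.5221 -0.1714  0.0877] shift mm [ 0.3  0.4 -0.3] turn [ 0.   -0.    0.02] F [ 0.1  0.5 -2.5] M [-0.02  0.03 -0.02] w 0.0128
```

Emit:
arm_command --rows '[{"fingers": -1, "x": 0, "y": 0, "z": 0.0006, "ax": 0, "ay": 0, "az": 0}, {"fingers": -1, "x": 0, "y": 0, "z": 0.0006, "ax": 0, "ay": 0, "az": 0}, {"fingers": -1, "x": 0, "y": 0, "z": 0, "ax": 0, "ay": 0, "az": 0}, {"fingers": -1, "x": 0, "y": 0, "z": 0, "ax": 0, "ay": 0, "az": 0}]'

```text
clock: 7.63
tcp_pos: [0.5222, -0.1715, 0.0873]
orientation: [-0.493, 3.102, -0.0]
contact_force: [-2.5, -0.5, 5.0]
grip_width: 0.0128
gripper_force: 79.3
```

```bash
python3 st.py
```

```text
clock 7.63 pos [ 0.5222 -0.1715  0.0873] shift mm [ 0.3  0.5 -0.7] turn [-0.    0.02  0.02] F [-2.5 -0.5  5. ] M [0.19 0.4  0.06] w 0.0128
```

Emit:
arm_command --rows '[{"fingers": -1, "x": -6e-05, "y": 0.00277, "z": 0, "ax": 0, "ay": 0, "az": 2.5}, {"fingers": -1, "x": -6e-05, "y": 0.00277, "z": 0, "ax": 0, "ay": 0, "az": 2.5}, {"fingers": -1, "x": -6e-05, "y": 0.00277, "z": 0, "ax": 0, "ay": 0, "az": 2.5}, {"fingers": -1, "x": -6e-05, "y": 0.00277, "z": 0, "ax": 0, "ay": 0, "az": 2.5}, {"fingers": -1, "x": -6e-05, "y": 0.00277, "z": 0, "ax": 0, "ay": 0, "az": 2.5}, {"fingers": -1, "x": -6e-05, "y": 0.00277, "z": 0, "ax": 0, "ay": 0, "az": 2.5}, {"fingers": -1, "x": 0, "y": 0, "z": 0, "ax": 0, "ay": 0, "az": 0}]'

```text
clock: 8.22
tcp_pos: [0.5193, -0.1558, 0.0873]
orientation: [-0.081, 3.14, -0.002]
contact_force: [-2.4, -2.4, 5.1]
grip_width: 0.0128
gripper_force: 79.3
```

```bash
sed -i 's/y=.315/y=.315-.2618/' st.py; python3 st.py
```

```text
clock 8.22 pos [ 0.5193 -0.1558  0.0873] shift mm [ 0.6  0.9 -0.7] turn [-0.06  0.05 -0.1 ] F [-2.4 -2.4  5.1] M [-0.39  0.29 -0.07] w 0.0128
```

Emit:
arm_command --rows '[{"fingers": -1, "x": -6e-05, "y": 0.003, "z": 0, "ax": 0, "ay": 0, "az": 2.5}, {"fingers": -1, "x": -6e-05, "y": 0.00287, "z": 0, "ax": 0, "ay": 0, "az": 2.5}, {"fingers": -1, "x": -6e-05, "y": 0.00277, "z": 0, "ax": 0, "ay": 0, "az": 2.5}, {"fingers": -1, "x": -6e-05, "y": 0.00277, "z": 0, "ax": 0, "ay": 0, "az": 2.5}, {"fingers": -1, "x": -6e-05, "y": 0.00277, "z": 0, "ax": 0, "ay": 0, "az": 2.5}, {"fingers": -1, "x": -6e-05, "y": 0.00277, "z": 0, "ax": 0, "ay": 0, "az": 2.5}, {"fingers": -1, "x": -6e-05, "y": 0.00277, "z": 0, "ax": 0, "ay": 0, "az": 2.5}, {"fingers": -1, "x": -6e-05, "y": 0.00277, "z": 0, "ax": 0, "ay": 0, "az": 2.5}, {"fingers": -1, "x": 0, "y": 0, "z": 0, "ax": 0, "ay": 0, "az": 0}]'

```text
clock: 8.97
tcp_pos: [0.5222, -0.1338, 0.0872]
orientation: [0.465, 3.106, -0.002]
contact_force: [-2.0, -2.7, 5.2]
grip_width: 0.0127
gripper_force: 79.4
```

```bash
sed -i 's/y=.*/y=.315-.6109/' st.py; python3 st.py
```

```text
clock 8.97 pos [ 0.5222 -0.1338  0.0872] shift mm [ 1.   0.5 -0.8] turn [-0.04  0.09 -0.07] F [-2.  -2.7  5.2] M [-0.54  0.21 -0.18] w 0.0127
```

Emit:
arm_command --rows '[{"fingers": -1, "x": 0.0001, "y": 0.00221, "z": 0, "ax": 0, "ay": 0, "az": 2}, {"fingers": -1, "x": 0.0001, "y": 0.00221, "z": 0, "ax": 0, "ay": 0, "az": 2}, {"fingers": -1, "x": 0.0001, "y": 0.00221, "z": 0, "ax": 0, "ay": 0, "az": 2}, {"fingers": -1, "x": 0.0001, "y": 0.00221, "z": 0, "ax": 0, "ay": 0, "az": 2}, {"fingers": -1, "x": 0, "y": 0, "z": 0, "ax": 0, "ay": 0, "az": 0}, {"fingers": -1, "x": 0, "y": 0, "z": 0, "ax": 0, "ay": 0, "az": 0}]'

```text
clock: 9.47
tcp_pos: [0.5254, -0.1256, 0.0872]
orientation: [0.676, 3.065, -0.001]
contact_force: [0.6, -5.2, 3.7]
grip_width: 0.0126
gripper_force: 79.1
```

```bash
sed -i 's/y=.*/y=.315-.7505/' st.py; python3 st.py
```

```text
clock 9.47 pos [ 0.5254 -0.1256  0.0872] shift mm [ 1.1  0.5 -0.8] turn [-0.01  0.16  0.07] F [ 0.6 -5.2  3.7] M [-1.11 -0.28 -0.24] w 0.0126
```

Emit:
arm_command --rows '[{"fingers": -1, "x": 0.0002, "y": 0.00111, "z": 0, "ax": 0, "ay": 0, "az": 1}, {"fingers": -1, "x": 0.0002, "y": 0.00111, "z": 0, "ax": 0, "ay": 0, "az": 1}, {"fingers": -1, "x": 0, "y": 0.00111, "z": 0, "ax": 0, "ay": 0, "az": 1}, {"fingers": -1, "x": 0, "y": 0, "z": 0, "ax": 0, "ay": 0, "az": 0}]'

```text
clock: 9.8
tcp_pos: [0.5269, -0.1226, 0.0872]
orientation: [0.758, 3.045, -0.001]
contact_force: [1.9, -5.3, 2.9]
grip_width: 0.0128
gripper_force: 79.0
```

```bash
sed -i 's/y=.*/y=.315-.8029/' st.py; python3 st.py; python3 -c "
from h import *
a=grab('top')['frame'];b=grab('scene')['frame']
a=cv2.resize(a[175:265,330:420],None,fx=5,fy=5,interpolation=2);b=cv2.resize(b[205:295,300:390],None,fx=5,fy=5,interpolation=2)
cv2.imwrite('pics/turned.png',cv2.resize(np.hstack([a,b]),None,fx=.88,fy=.88)[:,:,::-1])"
```

```text
clock 9.8 pos [ 0.5269 -0.1226  0.0872] shift mm [ 1.2  0.3 -0.8] turn [ 0.    0.21 -0.01] F [ 1.9 -5.3  2.9] M [-1.24 -0.54 -0.16] w 0.0128
```

View pics/turned.png

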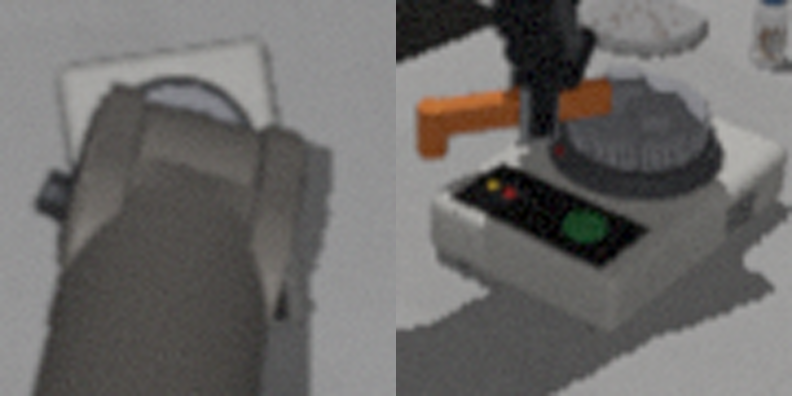

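The scene view shows the handle swung round and the red dot at (560,150), with the mark hidden under the handle. I'll go on in small steps and watch the torque for the stop.

```bash
cat > st.py <<'E'
from h import *
c=np.array([.582,-.1515]);o,p,R=tool();F=o['contact_force'];a=p[:2]-c
yaw=np.arctan2(-R[1,0],-R[0,0]);s=p[:2]+.0634*np.array([np.cos(yaw),np.sin(yaw)])
print('clock',o['clock'],'yaw',yaw,'turned deg',np.degrees(.315-yaw),'spanner-c mm',(s-c)*1000,'z',p[2],'F',np.round(F,1),'Mz tcp',o['moment'][2],'T ring',o['moment'][2]+a[0]*F[1]-a[1]*F[0])
E
python3 st.py
```

```text
clock 9.9 yaw -0.48746087492636203 turned deg 45.97762135765597 spanner-c mm [ 0.86034359 -0.80718529] z 0.08720474985967723 F [ 2.  -6.1  4. ] Mz tcp -0.1932630669829718 T ring 0.08873308179260904
```

Emit:
arm_command --rows '[{"fingers": -1, "x": 0, "y": 0.00111, "z": 0, "ax": 0, "ay": 0, "az": 1}, {"fingers": -1, "x": 0, "y": 0.00111, "z": 0, "ax": 0, "ay": 0, "az": 1}, {"fingers": -1, "x": 0, "y": 0, "z": 0, "ax": 0, "ay": 0, "az": 0}]'

```text
clock: 10.15
tcp_pos: [0.5276, -0.1213, 0.0872]
orientation: [0.809, 3.032, -0.003]
contact_force: [0.9, -8.3, 3.6]
grip_width: 0.0129
gripper_force: 79.2
```

```bash
python3 st.py
```

```text
clock 10.15 yaw -0.5217191806742052 turned deg 47.94047769027615 spanner-c mm [ 0.56525422 -1.41999698] z 0.08717701551873071 F [ 0.9 -8.3  3.6] Mz tcp 0.3922233751216925 T ring 0.8157894923425875
```

The torque jumped to 0.8 N·m at 47.9°, which matches the stop plus the pin play. Back off within the play, then lift straight out.

Emit:
arm_command --rows '[{"fingers": -1, "x": 0, "y": -0.00111, "z": 0, "ax": 0, "ay": 0, "az": -1}, {"fingers": -1, "x": 0, "y": -0.00111, "z": 0, "ax": 0, "ay": 0, "az": -1}, {"fingers": -1, "x": 0, "y": -0.00111, "z": 0, "ax": 0, "ay": 0, "az": -1}, {"fingers": -1, "x": 0, "y": 0, "z": -0.001, "ax": 0, "ay": 0, "az": 0}, {"fingers": -1, "x": 0, "y": 0, "z": 0, "ax": 0, "ay": 0, "az": 0}]'

```text
clock: 10.57
tcp_pos: [0.526, -0.1233, 0.0877]
orientation: [0.73, 3.053, -0.001]
contact_force: [5.5, -5.8, -3.7]
grip_width: 0.0126
gripper_force: 78.1
```

```bash
python3 st.py
```

```text
clock 10.5667 yaw -0.46959352502402 turned deg 44.95389761716829 spanner-c mm [ 0.51266998 -0.46432527] z 0.08768974074415244 F [ 5.5 -5.8 -3.7] Mz tcp -0.08991946400667289 T ring 0.07969221552387487
```

Emit:
arm_command --rows '[{"fingers": -1, "x": -0.0006, "y": -0.0002, "z": -0.001, "ax": 0, "ay": 0, "az": 0}, {"fingers": -1, "x": 0, "y": 0, "z": -0.0015, "ax": 0, "ay": 0, "az": 0}, {"fingers": -1, "x": 0, "y": 0, "z": -0.002, "ax": 0, "ay": 0, "az": 0}, {"fingers": -1, "x": 0, "y": 0, "z": -0.002, "ax": 0, "ay": 0, "az": 0}, {"fingers": -1, "x": 0, "y": 0, "z": 0, "ax": 0, "ay": 0, "az": 0}]'

```text
clock: 10.98
tcp_pos: [0.5256, -0.1232, 0.0939]
orientation: [0.73, 3.055, -0.001]
contact_force: [2.5, -4.8, -1.3]
grip_width: 0.0129
gripper_force: 78.6
```

```bash
python3 st.py
```

```text
clock 10.9833 yaw -0.46937269177549595 turned deg 44.9412448040517 spanner-c mm [ 0.12459757 -0.38218661] z 0.09385598978405506 F [ 2.5 -4.8 -1.3] Mz tcp -0.12271426167799285 T ring 0.07896108350626037
```

Rising freely. Lift clear.

Emit:
arm_command --rows '[{"fingers": -1, "x": -0.0002, "y": -0.0004, "z": -0.002, "ax": 0, "ay": 0, "az": 0}, {"fingers": -1, "x": 0, "y": 0, "z": -0.003, "ax": 0, "ay": 0, "az": 0}, {"fingers": -1, "x": 0, "y": 0, "z": -0.004, "ax": 0, "ay": 0, "az": 0}, {"fingers": -1, "x": 0, "y": 0, "z": -0.01, "ax": 0, "ay": 0, "az": 0}, {"fingers": -1, "x": 0, "y": 0, "z": -0.02, "ax": 0, "ay": 0, "az": 0}, {"fingers": -1, "x": 0, "y": 0, "z": 0, "ax": 0, "ay": 0, "az": 0}, {"fingers": -1, "x": 0, "y": 0, "z": 0, "ax": 0, "ay": 0, "az": 0}, {"fingers": -1, "x": 0, "y": 0, "z": 0, "ax": 0, "ay": 0, "az": 0}]'

```text
clock: 11.65
tcp_pos: [0.5249, -0.1226, 0.1328]
orientation: [-0.73, -3.055, -0.001]
contact_force: [-0.7, -0.6, -2.7]
grip_width: 0.0125
gripper_force: 78.6
```

```bash
python3 st.py;python3 -c "
from h import *
delta([.576,.142,.1336],np.radians(-3.4))"
```

```text
clock 11.65 yaw -0.4692897194296712 turned deg 44.93649083881964 spanner-c mm [-0.51442877  0.23012635] z 0.13282686965333787 F [-0.7 -0.6 -2.7] Mz tcp 0.03969626338172691 T ring 0.09507531671693512
clock 11.65 pos [ 0.5249 -0.1226  0.1328] shift mm [ 74.1 259.1  -0.6] turn [ 2.000e-02 -3.000e-02 -2.349e+01] F [-0.7 -0.6 -2.7] M [-0.01  0.05  0.04] w 0.0125
```

Emit:
arm_command --rows '[{"fingers": -1, "x": 0.004, "y": 0.014, "z": 0, "ax": 0, "ay": 0, "az": 0}, {"fingers": -1, "x": 0.009, "y": 0.031, "z": 0, "ax": 0, "ay": 0, "az": 0}, {"fingers": -1, "x": 0.009, "y": 0.031, "z": 0, "ax": 0, "ay": 0, "az": 0}, {"fingers": -1, "x": 0.009, "y": 0.031, "z": 0, "ax": 0, "ay": 0, "az": 0}, {"fingers": -1, "x": 0.009, "y": 0.031, "z": 0, "ax": 0, "ay": 0, "az": 0}, {"fingers": -1, "x": 0.009, "y": 0.031, "z": 0, "ax": 0, "ay": 0, "az": 0}, {"fingers": -1, "x": 0.009, "y": 0.031, "z": 0, "ax": 0, "ay": 0, "az": 0}, {"fingers": -1, "x": 0.009, "y": 0.031, "z": 0, "ax": 0, "ay": 0, "az": 0}, {"fingers": -1, "x": 0.0071, "y": 0.0281, "z": 0, "ax": 0, "ay": 0, "az": 0}]'

```text
clock: 12.4
tcp_pos: [0.5756, 0.1439, 0.1319]
orientation: [-0.729, -3.054, 0.001]
contact_force: [-0.1, -0.1, -1.9]
grip_width: 0.0125
gripper_force: 78.6
```

Emit:
arm_command --rows '[{"fingers": -1, "x": 0, "y": 0, "z": 0.01, "ax": 0, "ay": 0, "az": -4.7}, {"fingers": -1, "x": 0, "y": 0, "z": 0.015, "ax": 0, "ay": 0, "az": -4.7}, {"fingers": -1, "x": 0, "y": 0, "z": 0.015, "ax": 0, "ay": 0, "az": -4.7}, {"fingers": -1, "x": 0, "y": 0, "z": 0.015, "ax": 0, "ay": 0, "az": -4.7}, {"fingers": -1, "x": 0, "y": 0, "z": 0.015, "ax": 0, "ay": 0, "az": -4.7}, {"fingers": -1, "x": 0, "y": 0, "z": 0.01, "ax": 0, "ay": 0, "az": 0}, {"fingers": -1, "x": 0, "y": 0, "z": 0, "ax": 0, "ay": 0, "az": 0}, {"fingers": -1, "x": 0, "y": 0, "z": 0, "ax": 0, "ay": 0, "az": 0}]'

```text
clock: 13.07
tcp_pos: [0.5759, 0.1412, 0.0523]
orientation: [-0.098, -3.138, 0.001]
contact_force: [0.5, -0.3, -1.7]
grip_width: 0.0128
gripper_force: 78.6
```

```bash
python3 -c "
from h import *
delta([.576,.142,.027],np.radians(-3.4))
a=grab('top')['frame'];b=grab('scene')['frame']
a=cv2.resize(a[175:265,330:420],None,fx=5,fy=5,interpolation=2);b=cv2.resize(b[180:270,220:310],None,fx=5,fy=5,interpolation=2)
cv2.imwrite('pics/locked.png',cv2.resize(np.hstack([a,b]),None,fx=.88,fy=.88)[:,:,::-1])"
```

```text
clock 13.07 pos [0.5759 0.1412 0.0523] shift mm [-0.1  0.8 25.3] turn [-0.04 -0.11 -0.17] F [ 0.5 -0.3 -1.7] M [-0.04  0.01 -0.02] w 0.0128
```

View pics/locked.png

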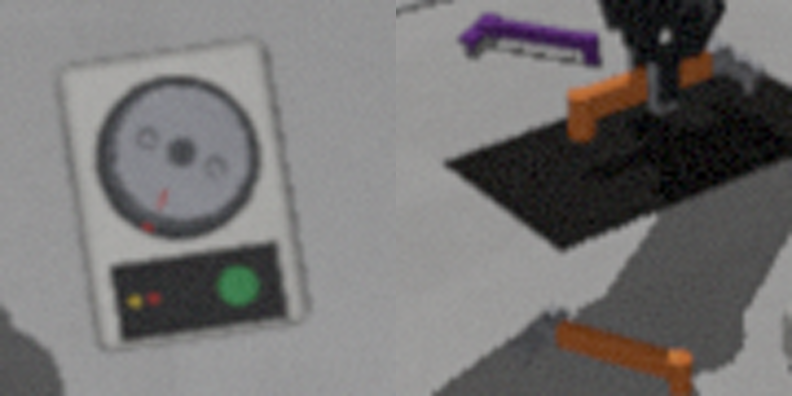

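The ring's holes now stand at crop (148,138) and (216,165), and its red mark (163,198) points at the red dot (149,228). The spanner hangs level over the mat. I'll check the ring's angle in numbers while setting down.

```bash
python3 -c "
from h import *
f=load('top');g=lambda a,b:ray(f,330+(a+.5)/4.4-.5,175+(b+.5)/4.4-.5,.076)
d=g(148,138)-g(216,165);print('angle',.115+.5-np.arctan2(-d[0],d[1]))
c=g(182,151);c=np.array([.582,-.1515]);m=g(163,198)[:2];e=c-m;print('angle by mark',.615-np.arctan2(e[1],e[0]))"
```

```text
angle 1.0295584123457244
angle by mark 1.0364324521356587
```

Emit:
arm_command --rows '[{"fingers": -1, "x": 0, "y": 0, "z": 0.01, "ax": 0, "ay": 0, "az": 0}, {"fingers": -1, "x": 0, "y": 0, "z": 0.008, "ax": 0, "ay": 0, "az": 0}, {"fingers": -1, "x": 0, "y": 0, "z": 0.004, "ax": 0, "ay": 0, "az": 0}, {"fingers": -1, "x": 0, "y": 0, "z": 0.001, "ax": 0, "ay": 0, "az": 0}, {"fingers": -1, "x": 0, "y": 0, "z": 0, "ax": 0, "ay": 0, "az": 0}, {"fingers": -1, "x": 0, "y": 0, "z": 0, "ax": 0, "ay": 0, "az": 0}]'

```text
clock: 13.67
tcp_pos: [0.5766, 0.1414, 0.03]
orientation: [-0.094, -3.14, 0.0]
contact_force: [0.6, 0.8, -1.6]
grip_width: 0.0126
gripper_force: 78.6
```

The ring is locked: 1.03 rad measured against 1.05, within error, and the stop was felt. Settle the spanner gently.

Emit:
arm_command --rows '[{"fingers": -1, "x": 0, "y": 0, "z": 0.001, "ax": 0, "ay": 0, "az": 0}, {"fingers": -1, "x": 0, "y": 0, "z": 0.001, "ax": 0, "ay": 0, "az": 0}, {"fingers": -1, "x": 0, "y": 0, "z": 0.0007, "ax": 0, "ay": 0, "az": 0}, {"fingers": -1, "x": 0, "y": 0, "z": 0.0005, "ax": 0, "ay": 0, "az": 0}, {"fingers": -1, "x": 0, "y": 0, "z": 0, "ax": 0, "ay": 0, "az": 0}, {"fingers": -1, "x": 0, "y": 0, "z": 0, "ax": 0, "ay": 0, "az": 0}]'

```text
clock: 14.17
tcp_pos: [0.5766, 0.1415, 0.0269]
orientation: [-0.094, -3.14, -0.0]
contact_force: [0.4, -0.4, -3.1]
grip_width: 0.0126
gripper_force: 78.6
```

Emit:
arm_command --rows '[{"fingers": -1, "x": 0, "y": 0, "z": 0.0004, "ax": 0, "ay": 0, "az": 0}, {"fingers": -1, "x": 0, "y": 0, "z": 0.0004, "ax": 0, "ay": 0, "az": 0}, {"fingers": -1, "x": 0, "y": 0, "z": 0, "ax": 0, "ay": 0, "az": 0}, {"fingers": -1, "x": 0, "y": 0, "z": 0, "ax": 0, "ay": 0, "az": 0}]'

```text
clock: 14.5
tcp_pos: [0.5767, 0.1415, 0.0265]
orientation: [0.094, 3.14, 0.0]
contact_force: [-2.0, 0.2, 3.6]
grip_width: 0.0127
gripper_force: 79.6
```

Touching. Release, then rise.

Emit:
arm_command --rows '[{"fingers": 1, "x": 0, "y": 0, "z": 0, "ax": 0, "ay": 0, "az": 0}, {"fingers": 1, "x": 0, "y": 0, "z": 0, "ax": 0, "ay": 0, "az": 0}, {"fingers": 1, "x": 0, "y": 0, "z": 0, "ax": 0, "ay": 0, "az": 0}, {"fingers": 1, "x": 0, "y": 0, "z": 0, "ax": 0, "ay": 0, "az": 0}, {"fingers": 1, "x": 0, "y": 0, "z": 0, "ax": 0, "ay": 0, "az": 0}, {"fingers": 1, "x": 0, "y": 0, "z": 0, "ax": 0, "ay": 0, "az": 0}, {"fingers": 1, "x": 0, "y": 0, "z": -0.01, "ax": 0, "ay": 0, "az": 0}, {"fingers": 1, "x": 0, "y": 0, "z": -0.03, "ax": 0, "ay": 0, "az": 0}, {"fingers": 1, "x": 0, "y": 0, "z": -0.04, "ax": 0, "ay": 0, "az": 0}, {"fingers": 1, "x": 0, "y": 0, "z": -0.04, "ax": 0, "ay": 0, "az": 0}]'

```text
clock: 15.33
tcp_pos: [0.5758, 0.1411, 0.1473]
orientation: [-0.094, -3.138, 0.001]
contact_force: [0.7, -0.2, 0.2]
grip_width: 0.0855
gripper_force: 0.0
```

```bash
python3 -c "
from h import *
f=load('top');hsv=cv2.cvtColor(f['frame'],cv2.COLOR_RGB2HSV);m=((hsv[...,0]>45)&(hsv[...,0]<85)&(hsv[...,1]>120)).astype(np.uint8)
m[:,:370]=0;m[:,400:]=0;m[:220]=0;m[260:]=0
M=cv2.moments(m,True);k=ray(f,M['m10']/M['m00'],M['m01']/M['m00'],.0495);print('key',k,M['m00'])
delta([k[0],k[1],.11],np.radians(-3.4))"
```

```text
key [ 0.50257916 -0.18424106  0.0495    ] 49.0
clock 15.33 pos [0.5758 0.1411 0.1473] shift mm [  53.5 -329.1   37.7] turn [-0.05 -0.11 -0.03] F [ 0.7 -0.2  0.2] M [-0.   -0.04  0.05] w 0.0855
```

The key is at (0.5026, -0.1842), agreeing with the first measurement. Go over it with the fingers shut.

Emit:
arm_command --rows '[{"fingers": -1, "x": 0.003, "y": -0.018, "z": 0, "ax": 0, "ay": 0, "az": 0}, {"fingers": -1, "x": 0.006, "y": -0.037, "z": 0, "ax": 0, "ay": 0, "az": 0}, {"fingers": -1, "x": 0.006, "y": -0.037, "z": 0, "ax": 0, "ay": 0, "az": 0}, {"fingers": -1, "x": 0.006, "y": -0.037, "z": 0, "ax": 0, "ay": 0, "az": 0}, {"fingers": -1, "x": 0.006, "y": -0.037, "z": 0, "ax": 0, "ay": 0, "az": 0}, {"fingers": -1, "x": 0.006, "y": -0.037, "z": 0, "ax": 0, "ay": 0, "az": 0}, {"fingers": -1, "x": 0.006, "y": -0.037, "z": 0, "ax": 0, "ay": 0, "az": 0}, {"fingers": -1, "x": 0.006, "y": -0.037, "z": 0, "ax": 0, "ay": 0, "az": 0}, {"fingers": -1, "x": 0.006, "y": -0.035, "z": 0, "ax": 0, "ay": 0, "az": 0}, {"fingers": -1, "x": 0.0025, "y": -0.017, "z": 0, "ax": 0, "ay": 0, "az": 0}]' --grip_force 30

```text
clock: 16.17
tcp_pos: [0.5017, -0.189, 0.1471]
orientation: [0.103, 3.139, -0.003]
contact_force: [-0.6, -1.1, -0.2]
grip_width: 0.0001
gripper_force: 0.0
```

Emit:
arm_command --rows '[{"fingers": -1, "x": 0, "y": 0, "z": 0.02, "ax": 0, "ay": 0, "az": 0}, {"fingers": -1, "x": 0, "y": 0, "z": 0.02, "ax": 0, "ay": 0, "az": 0}, {"fingers": -1, "x": 0, "y": 0, "z": 0.012, "ax": 0, "ay": 0, "az": 0}, {"fingers": -1, "x": 0, "y": 0, "z": 0, "ax": 0, "ay": 0, "az": 0}, {"fingers": -1, "x": 0, "y": 0, "z": 0, "ax": 0, "ay": 0, "az": 0}]'

```text
clock: 16.58
tcp_pos: [0.5033, -0.1837, 0.0943]
orientation: [-0.094, -3.139, -0.0]
contact_force: [0.8, 0.9, -0.1]
grip_width: -0.0002
gripper_force: 0.0
```

```bash
python3 -c "
from h import *
delta([.5026,-.1843,.0685],np.radians(-3.4))
a=grab('top')['frame'];b=grab('scene')['frame']
a=cv2.resize(a[165:255,220:310],None,fx=5,fy=5,interpolation=2);b=cv2.resize(b[205:295,300:390],None,fx=5,fy=5,interpolation=2)
cv2.imwrite('pics/key.png',cv2.resize(np.hstack([a,b]),None,fx=.88,fy=.88)[:,:,::-1])"
```

```text
clock 16.58 pos [ 0.5033 -0.1837  0.0943] shift mm [ 0.6 -0.6 25.8] turn [ 0.01 -0.04 -0.03] F [ 0.8  0.9 -0.1] M [-0.04 -0.02 -0.02] w -0.0002
```

View pics/key.png

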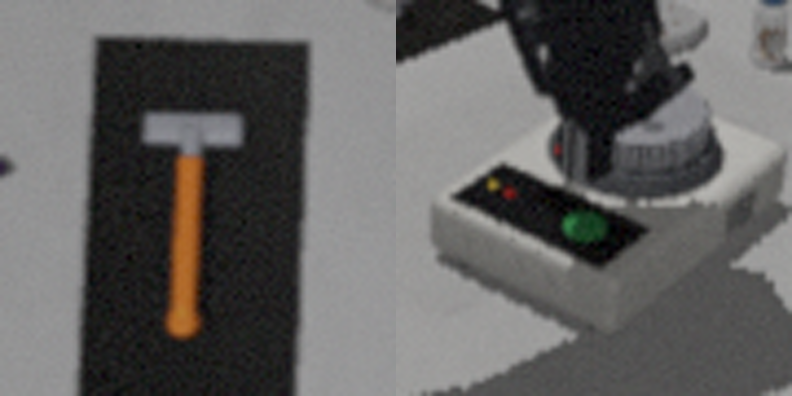

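The spanner lies on the mat with its crossbar at (192,130) and its foot at (183,325). The shut fingertips are above the green key at (585,227). Go down.

Emit:
arm_command --rows '[{"fingers": -1, "x": 0.0005, "y": -0.0005, "z": 0.01, "ax": 0, "ay": 0, "az": 0}, {"fingers": -1, "x": 0, "y": 0, "z": 0.008, "ax": 0, "ay": 0, "az": 0}, {"fingers": -1, "x": 0, "y": 0, "z": 0.004, "ax": 0, "ay": 0, "az": 0}, {"fingers": -1, "x": 0, "y": 0, "z": 0.001, "ax": 0, "ay": 0, "az": 0}, {"fingers": -1, "x": 0, "y": 0, "z": 0.001, "ax": 0, "ay": 0, "az": 0}, {"fingers": -1, "x": 0, "y": 0, "z": 0, "ax": 0, "ay": 0, "az": 0}, {"fingers": -1, "x": 0, "y": 0, "z": 0, "ax": 0, "ay": 0, "az": 0}]'

```text
clock: 17.27
tcp_pos: [0.5031, -0.1843, 0.0701]
orientation: [0.094, 3.14, -0.0]
contact_force: [-0.4, -0.9, -0.5]
grip_width: 0.0001
gripper_force: 0.0
```

Emit:
arm_command --rows '[{"fingers": -1, "x": 0, "y": 0, "z": 0.0006, "ax": 0, "ay": 0, "az": 0}, {"fingers": -1, "x": 0, "y": 0, "z": 0.0006, "ax": 0, "ay": 0, "az": 0}, {"fingers": -1, "x": 0, "y": 0, "z": 0.0006, "ax": 0, "ay": 0, "az": 0}, {"fingers": -1, "x": 0, "y": 0, "z": 0.0006, "ax": 0, "ay": 0, "az": 0}, {"fingers": -1, "x": 0, "y": 0, "z": 0, "ax": 0, "ay": 0, "az": 0}, {"fingers": -1, "x": 0, "y": 0, "z": 0, "ax": 0, "ay": 0, "az": 0}]'

```text
clock: 17.77
tcp_pos: [0.5031, -0.1843, 0.0679]
orientation: [0.094, 3.14, 0.0]
contact_force: [-1.4, 0.1, 3.6]
grip_width: -0.0
gripper_force: 1.7
```

Key spring felt (3.6 N). Go on in small steps to the firm end.

Emit:
arm_command --rows '[{"fingers": -1, "x": 0, "y": 0, "z": 0.0005, "ax": 0, "ay": 0, "az": 0}, {"fingers": -1, "x": 0, "y": 0, "z": 0.0005, "ax": 0, "ay": 0, "az": 0}, {"fingers": -1, "x": 0, "y": 0, "z": 0.0003, "ax": 0, "ay": 0, "az": 0}, {"fingers": -1, "x": 0, "y": 0, "z": 0, "ax": 0, "ay": 0, "az": 0}, {"fingers": -1, "x": 0, "y": 0, "z": 0, "ax": 0, "ay": 0, "az": 0}, {"fingers": -1, "x": 0, "y": 0, "z": 0, "ax": 0, "ay": 0, "az": 0}]'

```text
clock: 18.27
tcp_pos: [0.5032, -0.1843, 0.067]
orientation: [0.094, 3.14, 0.0]
contact_force: [-3.1, 1.2, 11.4]
grip_width: 0.0002
gripper_force: 5.3
```

It resists firmly at 11 N, 2.5 mm below where the approach ended and at the bottom of its travel. Release and retreat.

Emit:
arm_command --rows '[{"fingers": -1, "x": 0, "y": 0, "z": -0.003, "ax": 0, "ay": 0, "az": 0}, {"fingers": -1, "x": 0, "y": 0, "z": -0.01, "ax": 0, "ay": 0, "az": 0}, {"fingers": -1, "x": 0, "y": 0, "z": -0.03, "ax": 0, "ay": 0, "az": 0}, {"fingers": -1, "x": 0, "y": 0, "z": -0.04, "ax": 0, "ay": 0, "az": 0}, {"fingers": -1, "x": 0, "y": 0, "z": -0.03, "ax": 0, "ay": 0, "az": 0}, {"fingers": -1, "x": 0, "y": 0, "z": 0, "ax": 0, "ay": 0, "az": 0}, {"fingers": -1, "x": 0, "y": 0, "z": 0, "ax": 0, "ay": 0, "az": 0}, {"fingers": -1, "x": 0, "y": 0, "z": 0, "ax": 0, "ay": 0, "az": 0}]'

```text
clock: 18.93
tcp_pos: [0.5025, -0.184, 0.1792]
orientation: [-0.094, -3.14, -0.0]
contact_force: [0.1, 0.1, 0.2]
grip_width: -0.0
gripper_force: 0.0
```

```bash
python3 -c "
from h import *
o=r.get_obs();print(o['clock'],o['tcp_pos'],o['contact_force']);print(r.hand_in())"
```

```text
18.9333 [ 0.50250093 -0.18397456  0.17917395] [0.08958572 0.12353471 0.16872951]
the job is handed in; nothing more can be done
None
```

The job is handed in at 18.9 s: ring turned clockwise to its stop (0.8 N·m felt, mark by the red dot), spanner laid back on the mat pins down, then the start key pressed to its firm end at about 11 N; vials and dish not touched.

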